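Stop check of a brake lever on the inspection bench

TASK

Two brake levers are clamped up for inspection; check the one with the longer blade. With the outside of your fingers on the front of its blade, press it fully in towards its bar until it comes up against its stop, hold it there for a second, let it come all the way out again, then press it fully in a second time and finish still holding it in against the stop so that the gap left to the bar can be measured. Only push: do not put a finger behind the blade or touch the bar, do not force it hard once it has stopped, and leave the shorter lever and everything else on the bench alone.

Things in the scene. Friction and masses are not known exactly. Their poses are not given: they have to be found in the camera images.
- long_fixture: Fixed steel base plate 150 x 250 x 15 mm carrying the brake lever with the longer blade; origin at the centre of its underside, on the table. Its y axis runs along the bar (250 mm side), its -x side is the lever's side, and +x is the way the lever is pressed. It is turned up to 0.35 rad.
- long_bar: Handlebar piece of that fixture: bar of 22 mm diameter with a black rubber grip of 32 mm diameter, level, its axis 100 mm above the table along the plate's y axis (x = 0), on two aluminium posts (36 mm in x, 18 mm in y, top at 116 mm, at y = -102 and +108 mm), with the black lever mount at y = +70 mm (top at 117 mm). Not to be touched. Origin and axes are those of the plate.
- long_hinge (a point): Hinge axis (vertical) of the long lever, 35 mm to the -x side of the bar's axis, at y = +70 mm on the plate, 100 mm above the table, at the blade's mid height.
- long_press (a point): Good place to press: on the outer (front) face of the long blade, at mid height (100 mm above the table), 110 mm from the hinge. It moves with the lever; its x axis is square to the blade and points in the pressing direction (towards the bar), its y axis points along the blade to the hinge, z is up.
- long_lever (a joint): Turn of the long lever in rad: 0 fully out, 0.35 against its built-in stop; grows as it is pressed in (anticlockwise from above). A spring returns it: about 3 N at the press point to start it, about 9 N just before the stop. At the stop the blade is parallel to the bar, with 13 mm of air left to the rubber grip.
- long_blade: Front of the long dark steel blade: 140 mm long from the hinge, the blade in all 12 mm thick and 18 mm high, with a small ball at its end; level. Origin on the hinge, at mid height; the blade runs along its -y and its outer face lies at x = -6 mm.
- long_blade_back: Inner face of the same blade (the face that looks at the bar), at x = +6 mm in the same axes. Not to be touched.
- short_fixture: The same fixture with the lever whose blade is shorter (85 mm); origin at the centre of the underside of its plate. The two fixtures swap places.
- short_lever (a joint): Turn of the shorter lever in rad, 0 fully out. To be left alone.
- plug_gauge: Loose upright steel plug gauge, 26 mm across, 60 mm tall, standing on the long lever's plate, on the far side of the bar; origin at its foot.
- ring_gauge: Loose steel ring, 40 mm across, 16 mm high, lying on the short lever's plate; origin at its underside.
- pin_gauge: Loose upright steel cylinder, 24 mm across, 30 mm tall; origin at its foot.
- mouse: Loose black computer mouse, 105 x 60 x 32 mm; origin at its underside.
- screwdriver: Loose screwdriver lying flat, 170 mm long; leave it.
- oil_jar: Loose closed amber jar, 50 mm across, 60 mm tall, beyond the fixtures; origin at its foot.

How it is judged:
By the outcome, as a careful person would: the job done as asked, in the order asked, and still so for the second after the job is handed in, while the arm keeps its last pose, push and grip.
It also fails if it takes over 42 s, if anything falls off the work surface, if the arm or the gripper's body presses on something with over 40 N, if the wrist force passes 120 N, or if a joint passes its speed limit or range.

ROBOT

A 6-joint arm with a two-finger parallel gripper is mounted at the origin on the work surface. World frame = base frame: x ahead of the robot, y to its left, z up, the work surface at z = 0. Lengths are in m, angles in rad, forces in N, time in s.
With the tool pointing down it reaches from about 0.325 to 0.75 m from the base axis. Payload 7.6 kg.
Tool frame: the origin (TCP) lies on the centre line of the jaws, within the pads' length; the fingertips stand 8 mm ahead of it and the grasp point (between the pads) lies 11 mm behind it; z points along the fingers, y is the line along which they close (so a half turn about z gives the same grasp; the last joint's range is limited). The gripper opens to 85 mm and grips with 20 to 120 N. Pads are 22 mm wide; open, the fingers measure 114 mm over their backs; the gripper's body (76 mm by 85 mm) begins 54 mm behind the grasp point. The pads swing forward as they close: fully open they stand 13 mm farther back than shut.
Start: joints at [1.079, 0.052, 1.401, -0, 1.689, -0.07], TCP at [0.215, 0.479, 0.239] pointing down, gripper open.
Joint ranges: [-2.9, 2.9], [-0.91, 2.17], [0.12, 2.37], [-1.06, 4.2], [0.26, 2.73], [-2.93, 2.93]. Speed limits (rad/s): [2.57, 2.57, 3.01, 3.14, 3.14, 3.14].

INTERFACE

Orientations are given as a unit quaternion [w, x, y, z].
In Python, from rig import robot gives the robot as it stands. The module is installed in compiled form; this text tells all that it offers.
- The arm moves only by the shell command python3 -m crank 'ROWS' [FORCE]. ROWS is JSON, a list of rows, each a list of 3 entries, a list of its own where there are three numbers: the shift along the tool's x, y, z in m, then the turn, a rotation vector about the tool's x, y, z in degrees, then the opening, from 0 (shut) to 1 (fully open). A call has 1 to 8 rows; each row is the pose to reach, as a shift and turn from the pose commanded when the call began, along the tool's axes at that moment; what a row does not reach only later rows make up. A row lasts 1/12 s, in which the tool goes at most 41.7 mm and 7.16 degrees, less where a joint would pass 70% of its speed; a pose out of reach is approached as far as the arm can. A call with a gripper value outside its range is refused whole. The fingers move at their own pace and stop on an object; FORCE is the grip in N (left out, the last holds). Time passes only in rows, so rows that repeat a pose let the fingers close. It gives the time, the measured TCP pose, the force, the opening and the grip force at its end, in the units of the state.
- robot.state(): the state, without advancing time (a new reading comes with each control period).
- robot.capture(name): name is "scene" or "top" or "wrist"; returns the picture (420x560x3 uint8, red, green, blue); there is no depth.
- robot.get_calibration(name): a dict with "intrinsics" (3x3 intrinsics, pixels), "R" (3x3) and "t" (3): a world point X has camera coordinates R X + t. Camera axes: x right, y down, z forward; pixel columns grow to the right and rows downward; lengths in m; the calibration is good to about 2 mm. A picture is of the moment at which its call begins: read the wrist's pose just before it. get_calibration takes no time and is no camera call; for the wrist camera it gives the pose at the moment of the call.
- robot.finish_job(): hands the job in; it is judged then, once.
The state is a dict: "clock": time; "joint_positions": joint angles; "dq": joint speeds; "effort": joint torques, N m; "tcp_pos": TCP position; "ee_rot": TCP orientation; "contact_force": force on the tool from outside, world axes, zero at the start; "ft_torque": the same for the moment, N m; "gripper_width": finger opening in m; "grip_force": force on a finger pad.
Only numpy, scipy, OpenCV 4.12 (cv2) and the standard library are available. Lean on these libraries where they do the work, as an engineer would, in place of code of your own. Each camera call takes 0.05 s, during which the arm holds its last target. There are 200 camera calls.

## Working session

There is one attempt and no reset: what is moved stays moved. The work goes in short steps, Python scripts to look and compute and a shell command to move; the robot and the scene stay as the last step left them, time stands still between calls to the robot, and variables do not carry over. Pictures are saved under pics/ and viewed, at most 10 in all, crops included, and the job is handed in when it is done.

```bash
mkdir -p pics
python3 - <<'E'
from rig import robot
import cv2,numpy as np
for n in("scene","top"):
    cv2.imwrite(f"pics/{n}0.png",robot.capture(n)[:,:,::-1])
    c=robot.get_calibration(n);print(n,np.round(c["intrinsics"],1).tolist(),np.round(c["R"],3).tolist(),np.round(c["t"],3).tolist())
s=robot.state();print(s["clock"],s["tcp_pos"],s["ee_rot"],s["contact_force"])
E
```

```text
scene [[496.9, 0.0, 273.3], [0.0, 496.9, 209.6], [0.0, 0.0, 1.0]] [[0.568, 0.823, 0.005], [0.532, -0.362, -0.766], [-0.629, 0.437, -0.643]] [-0.342, -0.247, 1.429]
top [[544.8, 0.0, 277.5], [0.0, 544.8, 207.4], [0.0, 0.0, 1.0]] [[0.012, -1.0, -0.02], [-0.998, -0.01, -0.057], [0.057, 0.021, -0.998]] [0.036, 0.556, 1.215]
0.1 [0.21477382 0.47878715 0.23857388] [-2.00536889e-04  2.09327820e-01  9.77845286e-01 -6.47969942e-04] [ 0.3513867  -0.02987145 -0.26331184]
```

View pics/scene0.png

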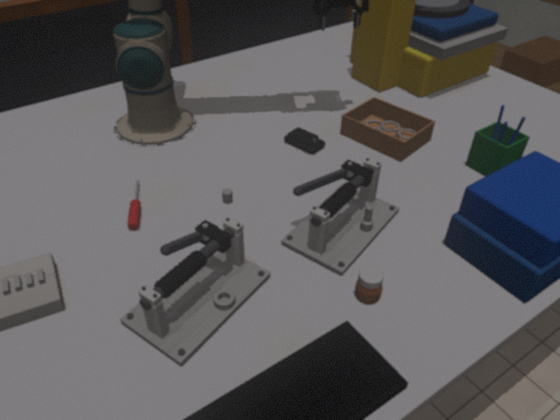

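View pics/top0.png

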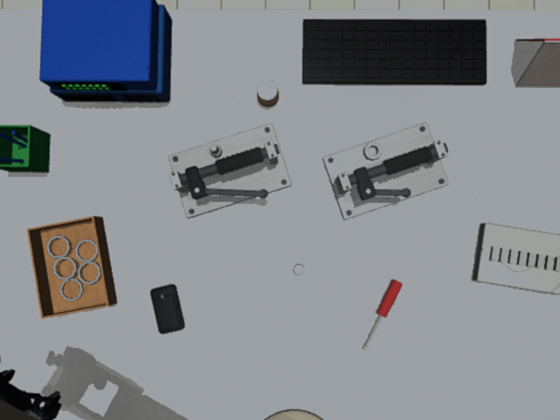

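The long lever is the left fixture in the top view: mount about (197,183), blade end ball about (264,194), grip (240,160), plug gauge (216,150). I'll take a closer crop.

Run:
```python
import cv2
i=cv2.imread("pics/top0.png")[115:225,160:305]
cv2.imwrite("pics/c.png",cv2.resize(i,None,fx=5,fy=5,interpolation=cv2.INTER_CUBIC))
```

```text
(no output)
```

View pics/c.png

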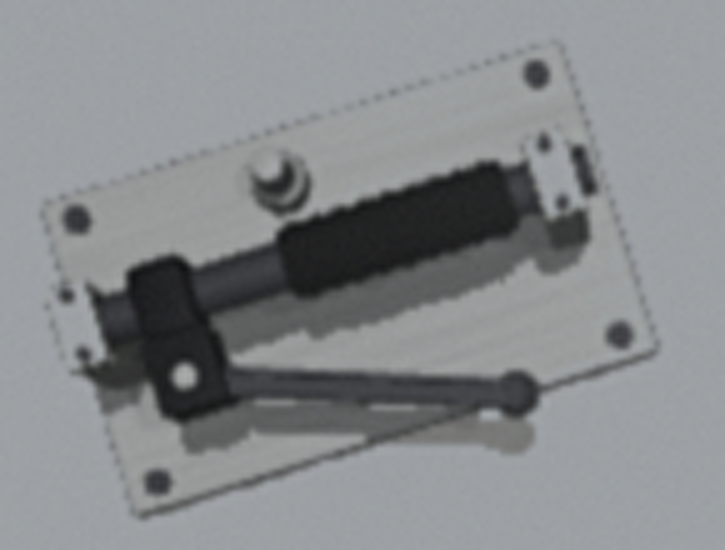

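The crop shows the plate corners at (45,203), (562,42), (658,350) and (138,515), the hinge pin at (185,375) and the ball at (519,393), all in crop pixels at 5x.

```bash
cat > h.py <<'E'
from rig import robot
import numpy as np
from scipy.spatial.transform import Rotation as Ro
def cast(n,u,v,z,c=None):
    c=c or robot.get_calibration(n);K,R,t=(np.array(c[k]) for k in("intrinsics","R","t"))
    o=-R.T@t;d=R.T@np.linalg.solve(K,[u,v,1]);return o+d*(z-o[2])/d[2]
def tool():
    s=robot.state();w,x,y,z=s["ee_rot"];return np.array(s["tcp_pos"]),Ro.from_quat([x,y,z,w])
E
python3 - <<'E'
from h import *
p=lambda x,y,z:cast("top",160+(x-2)/5,115+(y-2)/5,z)
C=[p(*c,.015) for c in((45,203),(562,42),(658,350),(138,515))]
o=np.mean(C,0);yv=(C[0]+C[3]-C[1]-C[2])/2;xv=(C[0]+C[1]-C[2]-C[3])/2
print("centre",o,"sizes",np.linalg.norm(yv),np.linalg.norm(xv))
a=np.arctan2(-yv[0],yv[1]);a2=np.arctan2(xv[1],xv[0]);print("yaw",a,a2);a=(a+a2)/2
X=np.array([np.cos(a),np.sin(a),0]);Y=np.array([-X[1],X[0],0])
h=o-.035*X+.07*Y;print("hinge pred",h[:2],"pin",p(185,375,.118)[:2])
b=p(519,393,.1);print("ball",b[:2],"len",np.linalg.norm((b-h)[:2]))
H=(h+p(185,375,.118))/2
d=(b-H);d[2]=0;d/=np.linalg.norm(d);n=np.array([-d[1],d[0],0]) 
print("blade ang rel plate",np.arctan2(n[1],n[0])-a)
pr=H+.11*d-.006*n;print("H",H,"press",pr[:2],"n",n, "yaw n",np.arctan2(n[1],n[0]))
pe=H-.11*Y-.006*X;print("press at stop",pe[:2],"X",X)
P,R=tool();print("tool\n",P,R.as_matrix().round(3))
E
```

```text
centre [0.6402942  0.15236312 0.015     ] sizes 0.24732101341948945 0.14854624437044042
yaw 0.3152387327618788 0.31081651751802986
hinge pred [0.58543916 0.20818359] pin [0.58568647 0.2094137 ]
ball [0.58102939 0.07094998] len 0.13730444517711876
blade ang rel plate -0.34590276954086835
H [0.58556282 0.20879865 0.0665    ] press [0.57595044 0.0990553 ] n [ 0.99945966 -0.03286922  0.        ] yaw n -0.03287514440091407
press at stop [0.61372784 0.10229639] X [0.9514056  0.30794054 0.        ]
tool
 [0.21477382 0.47878715 0.23857388] [[-0.912  0.409 -0.001]
 [ 0.409  0.912 -0.001]
 [ 0.    -0.001 -1.   ]]
```

```bash
python3 -m crank '[[[-0.015,-0.007,0],[0,0,4],0],[[-0.045,-0.022,0],[0,0,9],0],[[-0.08,-0.039,0],[0,0,14],0],[[-0.115,-0.056,0],[0,0,19],0],[[-0.15,-0.073,0],[0,0,24],0],[[-0.185,-0.09,0],[0,0,29],0],[[-0.21,-0.102,0],[0,0,33],0],[[-0.22,-0.108,0],[0,0,34],0]]'
python3 - <<'E'
from h import *
P,R=tool();M=R.as_matrix();T=np.array([.531,.1006,.239])
print(R.inv().apply(T-P),"yaw y",np.arctan2(M[1,1],M[0,1]),"turn deg",np.degrees(np.arctan2(M[1,1],M[0,1])+.033))
E
```

```text
clock: 0.77
tcp_pos: [0.3731, 0.2878, 0.2389]
ee_rot: [0.0, 0.489, 0.872, -0.0]
contact_force: [-0.5, 0.7, -0.2]
gripper_width: 0.0002
grip_force: 0.0
[-2.42112917e-01  3.69790056e-02  1.03574858e-04] yaw y 0.5490620496403639 turn deg 33.349698859127066
```

```bash
python3 -m crank '[[[-0.015,0.002,0],[0,0,3],0],[[-0.05,0.007,0],[0,0,8],0],[[-0.085,0.013,0],[0,0,13],0],[[-0.12,0.018,0],[0,0,18],0],[[-0.155,0.024,0],[0,0,23],0],[[-0.19,0.029,0],[0,0,28],0],[[-0.225,0.034,0],[0,0,32],0],[[-0.242,0.037,0],[0,0,33.4],0]]'
python3 - <<'E'
from h import *
import cv2
c=robot.get_calibration("wrist");i=robot.capture("wrist")
cv2.imwrite("pics/w1.png",i[:,:,::-1])
P,R=tool();print(P,R.as_matrix().round(3),robot.state()["joint_positions"])
K,Rc,t=(np.array(c[k]) for k in("intrinsics","R","t"))
for X in([.5760,.0991,.1],[.5856,.2088,.118],[.581,.071,.1]):
    q=K@(Rc@np.array(X)+t);print(q[:2]/q[2])
E
```

```text
clock: 1.43
tcp_pos: [0.5319, 0.102, 0.2386]
ee_rot: [-0.0, 0.718, 0.696, -0.0]
contact_force: [-0.1, 0.6, -0.4]
gripper_width: -0.0001
grip_force: 0.0
[0.5326598  0.10091584 0.23826759] [[ 0.033  0.999 -0.001]
 [ 0.999 -0.033 -0.001]
 [-0.001 -0.001 -1.   ]] [ 1.19678411e-01  1.01694061e-01  1.35063891e+00 -1.11632883e-03
  1.69012942e+00  1.52611042e-01]
[327.95573049 196.24978079]
[346.42455025  67.1531561 ]
[332.55908295 223.63929315]
```

View pics/w1.png

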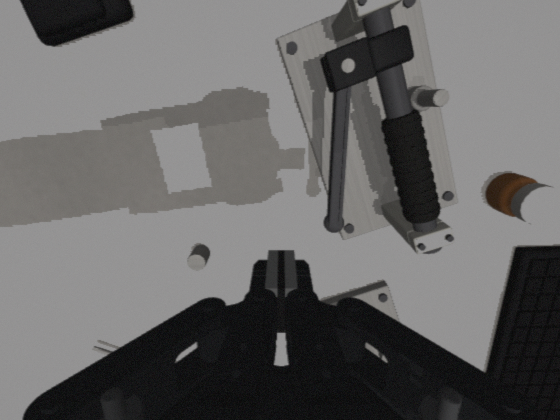

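The wrist view shows the ball at (334,224) and the hinge pin at (348,66), both within 2 px of prediction. The shut fingers are left of the blade, so I'll descend.

```bash
python3 -m crank '[[[0,0,0.012],[0,0,0],0],[[0,0,0.035],[0,0,0],0],[[0,0,0.06],[0,0,0],0],[[0,0,0.085],[0,0,0],0],[[0,0,0.11],[0,0,0],0],[[0,0,0.133],[0,0,0],0],[[0,0,0.145],[0,0,0],0],[[0,0,0.148],[0,0,0],0]]' 
python3 -m crank '[[[0,0.005,0],[0,0,0],0],[[0,0.01,0],[0,0,0],0],[[0,0.015,0],[0,0,0],0],[[0,0.019,0],[0,0,0],0],[[0,0.022,0],[0,0,0],0],[[0,0.024,0],[0,0,0],0],[[0,0.024,0],[0,0,0],0]]'
python3 - <<'E'
from h import *
import cv2
cv2.imwrite("pics/w2.png",robot.capture("wrist")[:,:,::-1])
P,R=tool();print(P,robot.state()["contact_force"])
E
```

```text
clock: 2.15
tcp_pos: [0.5282, 0.1054, 0.088]
ee_rot: [-0.002, 0.716, 0.698, -0.002]
contact_force: [0.6, 0.7, -0.8]
gripper_width: 0.0003
grip_force: 0.0
clock: 2.73
tcp_pos: [0.555, 0.1036, 0.0915]
ee_rot: [0.0, 0.717, 0.697, 0.0]
contact_force: [0.2, -0.6, -0.6]
gripper_width: -0.0002
grip_force: 0.0
[0.55467845 0.10364021 0.09137635] [-0.44766864 -0.1786789   0.260965  ]
```

View pics/w2.png

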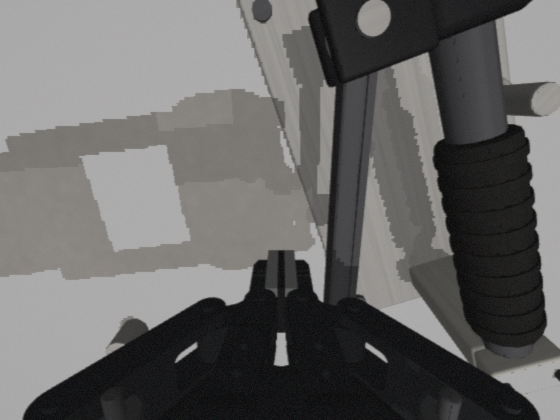

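```bash
python3 -m crank '[[[-0.002,0.003,0],[0,0,0],0],[[-0.004,0.006,0],[0,0,0],0],[[-0.004,0.01,0],[0,0,-2],0],[[-0.004,0.014,0],[0,0,-4],0],[[-0.004,0.018,0],[0,0,-6],0],[[-0.004,0.022,0],[0,0,-8],0],[[-0.004,0.025,0],[0,0,-9.5],0],[[-0.004,0.025,0],[0,0,-9.5],0]]'
python3 -c "
from h import *
print(robot.state()['contact_force'])"
```

```text
clock: 3.45
tcp_pos: [0.579, 0.0978, 0.0909]
ee_rot: [-0.0, 0.656, 0.754, -0.001]
contact_force: [-5.1, -3.3, 2.1]
gripper_width: -0.0001
grip_force: 2.6
[-5.07489593 -3.30550885  2.13513857]
```

```bash
python3 -m crank '[[[0,0.004,0],[0,0,-2],0],[[-0.001,0.008,0],[0,0,-4],0],[[-0.001,0.012,0],[0,0,-6],0],[[-0.002,0.015,0],[0,0,-8],0],[[-0.002,0.017,0],[0,0,-10],0],[[-0.002,0.017,0],[0,0,-10],0]]'
python3 -m crank '[[[0,0.001,0],[0,0,0],0],[[0,0.001,0],[0,0,0],0]]'
python3 -m crank '[[[0,0.001,0],[0,0,0],0],[[0,0.001,0],[0,0,0],0]]'
python3 -m crank '[[[0,0.001,0],[0,0,0],0],[[0,0.001,0],[0,0,0],0]]'
```

```text
clock: 3.95
tcp_pos: [0.5956, 0.0982, 0.0907]
ee_rot: [-0.001, 0.588, 0.809, -0.002]
contact_force: [-7.4, -2.9, 3.1]
gripper_width: 0.0
grip_force: 3.9
clock: 4.12
tcp_pos: [0.5964, 0.0984, 0.0907]
ee_rot: [-0.001, 0.589, 0.808, -0.002]
contact_force: [-7.3, -5.0, 1.1]
gripper_width: 0.0002
grip_force: 3.9
clock: 4.28
tcp_pos: [0.5973, 0.0986, 0.0907]
ee_rot: [-0.001, 0.589, 0.808, -0.002]
contact_force: [-6.4, -4.4, 2.1]
gripper_width: -0.0001
grip_force: 4.0
clock: 4.45
tcp_pos: [0.5982, 0.0988, 0.0907]
ee_rot: [-0.001, 0.589, 0.808, -0.002]
contact_force: [-7.7, -4.9, 2.2]
gripper_width: -0.0005
grip_force: 4.1
```

```bash
for k in 1 2; do python3 -m crank '[[[0,0.001,0],[0,0,0],0],[[0,0.001,0],[0,0,0],0]]' | grep -E "tcp|contact"; done
```

```text
tcp_pos: [0.5992, 0.0991, 0.0907]
contact_force: [-6.9, -5.2, 2.6]
tcp_pos: [0.6001, 0.0993, 0.0908]
contact_force: [-7.2, -5.1, 2.0]
```

```bash
python3 -m crank '[[[0,0.001,0],[0,0,0],0],[[0,0.001,0],[0,0,0],0]]' | grep -E "tcp|contact"
```

```text
tcp_pos: [0.601, 0.0995, 0.0907]
contact_force: [-8.2, -6.8, 3.2]
```

```bash
python3 -m crank '[[[0,0.001,0],[0,0,0],0],[[0,0.001,0],[0,0,0],0]]' | grep -E "tcp|contact"
```

```text
tcp_pos: [0.6018, 0.0998, 0.0907]
contact_force: [-8.1, -7.1, 3.3]
```

```bash
python3 -m crank '[[[0,0.001,0],[0,0,0],0],[[0,0.001,0],[0,0,0],0]]' | grep -E "tcp|contact"
```

```text
tcp_pos: [0.6021, 0.0998, 0.0907]
contact_force: [-12.9, -7.4, 4.5]
```

The TCP has stalled and the force has jumped to about 14 N, so this is the stop. I'll add a hair more and hold.

```bash
python3 -m crank '[[[0,0.0004,0],[0,0,0],0],[[0,0.0004,0],[0,0,0],0],[[0,0.0004,0],[0,0,0],0],[[0,0.0004,0],[0,0,0],0],[[0,0.0004,0],[0,0,0],0],[[0,0.0004,0],[0,0,0],0],[[0,0.0004,0],[0,0,0],0],[[0,0.0004,0],[0,0,0],0]]'
python3 - <<'E'
from h import *
import cv2
a=robot.capture("top")[115:225,160:305];b=robot.capture("wrist")
a=cv2.resize(a,None,fx=4,fy=4,interpolation=cv2.INTER_CUBIC)
b=cv2.resize(b,(220*560//420,220));o=np.zeros((440,580+b.shape[1]-80,3),np.uint8)
o=np.zeros((440+0,580,3),np.uint8);o[:]=a
cv2.imwrite("pics/p1.png",cv2.vconcat([o])[:,:,::-1])
P,R=tool();M=R.as_matrix();print(P,np.arctan2(M[1,1],M[0,1]),robot.state()["contact_force"],robot.state()["clock"])
E
```

```text
clock: 5.95
tcp_pos: [0.6022, 0.0999, 0.0907]
ee_rot: [-0.002, 0.589, 0.808, -0.004]
contact_force: [-15.0, -7.2, 6.5]
gripper_width: 0.0002
grip_force: 8.3
[0.60215449 0.09983933 0.09068088] 0.3116568093745104 [-15.44730212  -8.84702865   6.16500787] 6.05
```

View pics/p1.png

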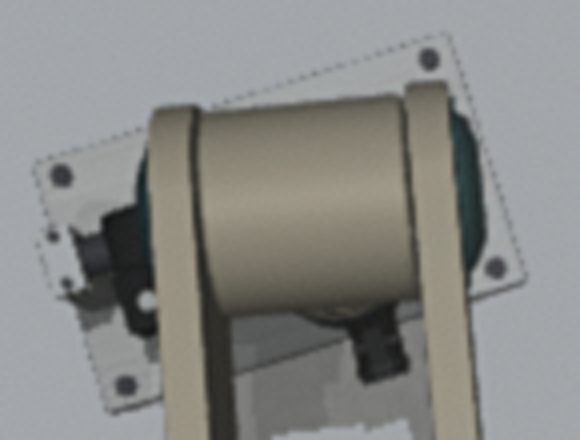

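The arm blocks the top view. I'll keep holding and check with the wrist camera.

```bash
python3 -m crank '[[[0,0,0],[0,0,0],0],[[0,0,0],[0,0,0],0],[[0,0,0],[0,0,0],0],[[0,0,0],[0,0,0],0],[[0,0,0],[0,0,0],0],[[0,0,0],[0,0,0],0],[[0,0,0],[0,0,0],0],[[0,0,0],[0,0,0],0]]'
python3 - <<'E'
from h import *
import cv2
cv2.imwrite("pics/w3.png",robot.capture("wrist")[:,:,::-1])
E
```

```text
clock: 6.72
tcp_pos: [0.6022, 0.0999, 0.0907]
ee_rot: [-0.002, 0.589, 0.808, -0.004]
contact_force: [-14.6, -7.6, 5.8]
gripper_width: -0.0
grip_force: 8.3
```

View pics/w3.png

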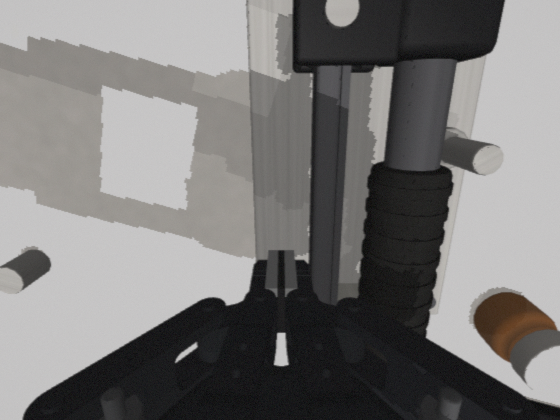

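The blade (column 330) is parallel to the bar with an air gap left, so it is at the stop and has been held for over 1 s. Now I'll release it fully.

```bash
python3 -m crank '[[[0.001,-0.004,0],[0,0,2],0],[[0.003,-0.011,0],[0,0,5],0],[[0.005,-0.018,0],[0,0,8],0],[[0.007,-0.025,0],[0,0,11],0],[[0.009,-0.032,0],[0,0,14],0],[[0.011,-0.039,0],[0,0,17],0],[[0.0134,-0.048,0],[0,0,19.8],0],[[0.0134,-0.048,0],[0,0,19.8],0]]'
python3 -m crank '[[[0,0,0],[0,0,0],0],[[0,0,0],[0,0,0],0],[[0,0,0],[0,0,0],0],[[0,0,0],[0,0,0],0],[[0,0,0],[0,0,0],0],[[0,0,0],[0,0,0],0]]'
python3 - <<'E'
from h import *
import cv2
cv2.imwrite("pics/w4.png",robot.capture("wrist")[:,:,::-1])
P,R=tool();M=R.as_matrix();print(P,np.arctan2(M[1,1],M[0,1]))
E
```

```text
clock: 7.43
tcp_pos: [0.5538, 0.0997, 0.0912]
ee_rot: [-0.0, 0.719, 0.695, -0.0]
contact_force: [-0.2, 0.8, 0.0]
gripper_width: -0.0001
grip_force: 0.0
clock: 7.93
tcp_pos: [0.5548, 0.0999, 0.0912]
ee_rot: [-0.0, 0.718, 0.696, 0.0]
contact_force: [-0.1, 0.1, 0.4]
gripper_width: 0.0002
grip_force: 0.0
[0.55478807 0.09991292 0.09125496] -0.03238811848330163
```

View pics/w4.png

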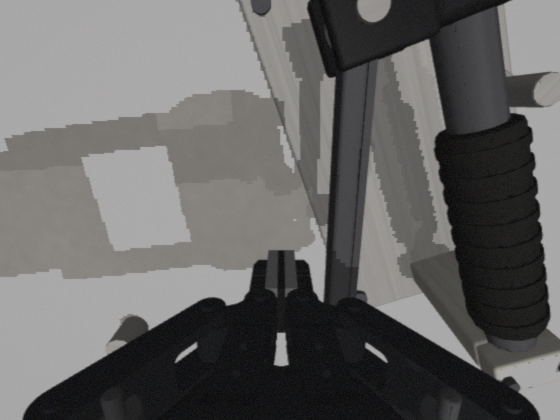

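The lever is fully out again: the finger is clear of the blade, there is no force, and the view matches the one before pressing. Second press.

```bash
python3 -m crank '[[[0,0.005,0],[0,0,0],0],[[0,0.01,0],[0,0,-2],0],[[0,0.016,0],[0,0,-5],0],[[0,0.022,0],[0,0,-8],0],[[0.001,0.028,0],[0,0,-11],0],[[0.002,0.034,0],[0,0,-14],0],[[0.003,0.04,0],[0,0,-17],0],[[0.003,0.043,0],[0,0,-19],0]]'
python3 -m crank '[[[0.001,0.002,0],[0,0,-0.8],0],[[0.001,0.004,0],[0,0,-0.8],0],[[0.0015,0.004,0],[0,0,-0.8],0],[[0.0015,0.004,0],[0,0,-0.8],0]]'
```

```text
clock: 8.65
tcp_pos: [0.5972, 0.1001, 0.0906]
ee_rot: [-0.001, 0.593, 0.805, -0.002]
contact_force: [-8.0, -5.1, 2.6]
gripper_width: -0.0003
grip_force: 4.4
clock: 8.98
tcp_pos: [0.6002, 0.102, 0.0904]
ee_rot: [-0.001, 0.589, 0.808, -0.003]
contact_force: [-7.7, -9.7, 1.1]
gripper_width: 0.0001
grip_force: 4.7
```

```bash
python3 -m crank '[[[-0.0005,0.001,0],[0,0,0],0],[[-0.001,0.0015,0],[0,0,0],0],[[-0.001,0.0015,0],[0,0,0],0]]' | grep -E "tcp|contact"
```

```text
tcp_pos: [0.6011, 0.1021, 0.0904]
contact_force: [-11.3, -6.8, 2.4]
```

```bash
python3 -m crank '[[[0,0.0005,0],[0,0,0],0],[[0,0.0005,0],[0,0,0],0],[[0,0.0005,0],[0,0,0],0]]' | grep -E "tcp|contact"
```

```text
tcp_pos: [0.6013, 0.1022, 0.0904]
contact_force: [-13.4, -6.7, 4.8]
```

```bash
python3 -m crank '[[[0,0.0003,0],[0,0,0],0],[[0,0.0003,0],[0,0,0],0],[[0,0.0003,0],[0,0,0],0],[[0,0.0003,0],[0,0,0],0],[[0,0.0003,0],[0,0,0],0],[[0,0.0003,0],[0,0,0],0],[[0,0.0003,0],[0,0,0],0],[[0,0.0003,0],[0,0,0],0]]'
python3 -m crank '[[[0,0,0],[0,0,0],0],[[0,0,0],[0,0,0],0],[[0,0,0],[0,0,0],0],[[0,0,0],[0,0,0],0],[[0,0,0],[0,0,0],0],[[0,0,0],[0,0,0],0]]'
python3 - <<'E'
from h import *
import cv2
cv2.imwrite("pics/w5.png",robot.capture("wrist")[:,:,::-1])
E
```

```text
clock: 10.15
tcp_pos: [0.6013, 0.1022, 0.0904]
ee_rot: [-0.002, 0.589, 0.808, -0.004]
contact_force: [-14.5, -7.2, 5.0]
gripper_width: 0.0001
grip_force: 8.2
clock: 10.65
tcp_pos: [0.6013, 0.1022, 0.0904]
ee_rot: [-0.002, 0.589, 0.808, -0.004]
contact_force: [-14.4, -7.3, 4.4]
gripper_width: 0.0002
grip_force: 8.2
```

View pics/w5.png

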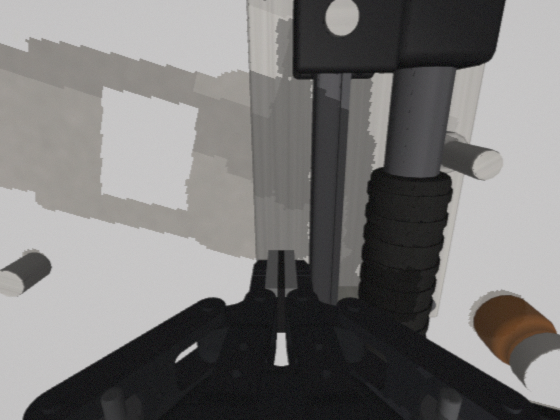

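The blade is parallel to the bar again, with the same view and a steady force of about 16 N.

```bash
python3 -c "
from rig import robot
print(robot.finish_job())"
```

```text
the job is handed in; nothing more can be done
None
```

The long lever was pressed to its stop, held for over a second, let all the way out, and pressed in again; the job is handed in with it still held against the stop at about 16 N, at about 10.7 s of the 42 s allowed.

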